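Put the desk organiser back together

ROBOT

A 6-joint arm with a two-finger parallel gripper is mounted at the origin on the work surface. World frame = base frame: x ahead of the robot, y to its left, z up, the work surface at z = 0. Lengths are in m, angles in rad, forces in N, time in s.
With the tool pointing down it reaches from about 0.3 to 0.875 m from the base axis. Payload 6.4 kg.
Tool frame: the origin (TCP) lies midway between the tips of the shut fingers; the grasp point (between the pads) lies 19 mm behind it; x points along the fingers, y is the direction in which the jaws open and shut, and the axes are right-handed (so a half turn about x gives the same grasp; the last joint's range is limited). The gripper opens to 85 mm and grips with 20 to 120 N. Pads are 22 mm wide; open, the fingers measure 114 mm over their backs; the gripper's body (76 mm by 85 mm) begins 54 mm behind the grasp point. The pads swing forward as they close: fully open they stand 13 mm farther back than shut.
Start: joints at [0.904, 0.181, 1.607, -0, 1.354, -0.206], TCP at [0.256, 0.515, 0.231] pointing down, gripper open.
Joint ranges: [-2.99, 2.99], [-0.89, 2.07], [0.3, 2.58], [-1.14, 4.28], [0, 2.63], [-3.12, 3.12]. Speed limits (rad/s): [2.57, 2.57, 3.01, 3.14, 3.14, 3.14].

INTERFACE

Orientations are given as a unit quaternion [w, x, y, z].
In Python, from bench import ctrl gives the robot as it stands.
- The arm moves only by the tool step_arm, never from a script. Its argument "motion" is a list of rows, each a list of 7 numbers: the shift along the tool's x, y, z in mm, then the turn, a rotation vector about the tool's x, y, z in degrees, then the closure in counts, from 0 (fully open) to 255 (shut). In form: [[tx, ty, tz, rx, ry, rz, hand], ...]. A call has 1 to 10 rows; each row is the pose to reach, as a shift and turn from the pose commanded when the call began, along the tool's axes at that moment; what a row does not reach only later rows make up. A row lasts 1/8 s, in which the tool goes at most 62.5 mm and 10.7 degrees, less where a joint would pass 70% of its speed; a pose out of reach is approached as far as the arm can. A call with a gripper value outside its range is refused whole. The fingers move at their own pace and stop on an object; the grip force is fixed at half the most. Time passes only in rows, so rows that repeat a pose let the fingers close. It gives the time, the measured TCP pose, the force and the opening at its end, in the units of the state.
- ctrl.get_obs(): the state, without advancing time (a new reading comes with each control period).
- ctrl.camera(name): name is "scene" or "top" or "wrist"; returns (picture, depth): 384x512x3 uint8, red, green, blue; 384x512 float32, m along the optical axis (not along the pixel's ray), 0 where there is no reading.
- ctrl.camera_info(name): a dict with "fx", "fy", "cx", "cy" (pixels), "T" (4x4, takes a point from camera to world coordinates); the wrist camera has in their place "hand_eye" (4x4, takes a point from camera to tool coordinates, whose origin is the TCP and whose axes are the tool frame's). Camera axes: x right, y down, z forward; pixel columns grow to the right and rows downward; lengths in m; the calibration is good to about 2 mm. A picture is of the moment at which its call begins: read the wrist's pose just before it. camera_info takes no time and is no camera call.
- ctrl.hand_in(): hands the job in, once; it reports no verdict.
The state is a dict: "time_s": time; "q": joint angles; "dq": joint speeds; "joint_efforts": joint torques, N m; "eef_pos": TCP position; "eef_rot": TCP orientation; "wrist_force": force on the tool from outside, world axes, zero at the start; "torque": the same for the moment, N m; "opening": opening from 0.0 (shut) to 1.0 (fully open).
Only numpy, scipy, OpenCV 4.12 (cv2) and the standard library are available. Lean on these libraries where they do the work, as an engineer would, in place of code of your own. Each camera call takes 0.05 s, during which the arm holds its last target. There are 200 camera calls.

TASK

Put the wooden desk organiser back together on its low rimmed base, one piece at a time in this order: the deep bin flat inside the base's rim, the hand stamp standing upright on the bin's floor, the shallow tray seated on the bin, the round steel tin standing flat on the tray's floor, and last the lid seated on the tray. The long sides of base, bin, tray and lid run the same way. Set each piece down gently rather than dropping it, and leave the mug and the mouse where they are.

Things in the scene. Friction and masses are not known exactly. Their poses are not given: they have to be found in the camera images.
- dock: the base, fixed to the desk: low wooden plate 156 x 90 mm with a black lining and a raised rim. Origin at the centre of its underside, x along its long side, y along the short, z up. Floor 4 mm above the desk, rim top 10 mm; inside the rim 144 x 78 mm, so the bin has 7 mm of play all round. It looks the same turned by half a turn.
- bin: the deep bin: open pale wooden box, outside 130 (x) x 64 (y) x 54 mm high, flat underneath, no foot; walls and floor 5 mm, so inside 120 x 54 mm, 49 mm deep. 0.22 kg. In the base its origin is 4 mm above the base's. Origin: centre of its underside, x along the long side, z up. Grip from above across its 64 mm width. Same after half a turn.
- tray: the shallow tray: open pale wooden box 130 (x) x 64 (y) x 38 mm high in all. Its lowest 4 mm are a foot of 104 x 44 mm that drops into the bin's opening (8 and 5 mm play); seated, origin 50 mm above the bin's. Inside 120 x 54 mm, floor 9 mm above origin, 29 mm deep. 0.17 kg. Origin: centre of the foot's underside, x along the long side. Grip across 64 mm. Same after half a turn.
- lid: the lid: pale wooden board 130 (x) x 64 (y) x 8 mm with a round brass knob in the middle, 24 mm wide, 24 mm tall: grip this. A 4 mm foot of 104 x 44 mm beneath drops into the tray's opening. Board top 12 mm, knob top 36 mm above origin. Seated, origin 34 mm above the tray's. 0.12 kg. Origin: centre of the foot's underside, x along the long side. Same after half a turn.
- stamp: the hand stamp, standing: base 44 (x) x 28 (y) x 12 mm, wood over black rubber; on its middle a round black handle, narrow below, about 24 mm wide at 25 to 40 mm height; 40 mm tall in all. 0.07 kg. Origin: centre of its underside, z up. Goes anywhere on the bin's floor, 5 mm above the bin's origin; fingers have 120 mm of room along the bin, only 54 mm across.
- tin: the pin tin: round closed steel tin, a disc 38 mm across and 20 mm tall, lying flat. 0.08 kg. Origin: centre of its underside, z up. Goes anywhere on the tray's floor; fingers have 120 mm of room along the tray, only 54 mm across.
- mug: bystander: white ceramic mug 80 mm wide, 90 mm tall, handle towards its +y. Origin at the centre of its underside.
- mouse: bystander: black computer mouse 105 x 60 x 32 mm, beyond the work. Origin at the centre of its underside.
Not all that is in view belongs to the job. Of the things shaped like the dock, the wooden one is meant. Of the things shaped like the stamp, the wood one is meant.

How it is judged:
On the way, in this order (a step that is already met when the one before it is completed fails the run):
1. the deep bin sits flat inside the rim of the base (x of bin in the frame of dock between -0.01 and 0.01 m and y of bin in the frame of dock between -0.01 and 0.01 m and z of bin in the frame of dock between 0.001 and 0.0065 m and angle between bin's own z axis and vertical below 0.06 rad and angle between the x axis of bin and the x axis of dock, either way round below 0.2 rad), for 0.2 s.
2. the stamp stands upright on the bin's floor (all of step 1 and x of stamp in the frame of bin between -0.05 and 0.05 m and y of stamp in the frame of bin between -0.025 and 0.025 m and z of stamp in the frame of bin between 0.002 and 0.009 m and angle between stamp's own z axis and vertical below 0.12 rad), for 0.2 s.
3. the tray is seated on the bin (all of step 2 and x of tray in the frame of bin between -0.012 and 0.012 m and y of tray in the frame of bin between -0.009 and 0.009 m and z of tray in the frame of bin between 0.047 and 0.053 m and angle between tray's own z axis and vertical below 0.06 rad and angle between the x axis of tray and the x axis of bin, either way round below 0.2 rad), for 0.2 s.
4. the tin stands on the tray's floor (all of step 3 and x of tin in the frame of tray between -0.05 and 0.05 m and y of tin in the frame of tray between -0.025 and 0.025 m and z of tin in the frame of tray between 0.006 and 0.0125 m and angle between tin's own z axis and vertical below 0.12 rad), for 0.2 s.
5. the lid is seated on the tray (all of step 4 and x of lid in the frame of tray between -0.012 and 0.012 m and y of lid in the frame of tray between -0.009 and 0.009 m and z of lid in the frame of tray between 0.031 and 0.037 m and angle between lid's own z axis and vertical below 0.06 rad and angle between the x axis of lid and the x axis of tray, either way round below 0.2 rad), for 0.2 s.
At the end, for the whole second after the job is handed in: Bin flat in the base within 10 mm of centre; stamp upright (0.12 rad) on its floor; tray seated level on the bin, within 3 mm of seated height; tin flat on the tray's floor; lid seated likewise on the tray; long sides agree within 0.2 rad; all released and at rest (all of step 5 and linear speed of each of bin, stamp, tray, tin, lid below 0.02 m/s and contact force between the fingers and bin below 0.1 N and contact force between the fingers and stamp below 0.1 N and contact force between the fingers and tray below 0.1 N and contact force between the fingers and tin below 0.1 N and contact force between the fingers and lid below 0.1 N); the robot touches nothing.
It fails at once if a piece of the organiser, the stamp or the tin is dropped (falls freely by more than about 25 mm) ((linear speed of bin above 0.7 m/s and contact force between bin and anything else below 0.02 N) or (linear speed of stamp above 0.7 m/s and contact force between stamp and anything else below 0.02 N) or (linear speed of tray above 0.7 m/s and contact force between tray and anything else below 0.02 N) or (linear speed of tin above 0.7 m/s and contact force between tin and anything else below 0.02 N) or (linear speed of lid above 0.7 m/s and contact force between lid and anything else below 0.02 N)).
It fails at once if the mug is pushed more than 30 mm or knocked over (distance of mug from where it was at the start of the episode above 0.03 m or angle between mug's own z axis and vertical above 0.5 rad).
It fails at once if the mouse is pushed more than 30 mm or knocked over (distance of mouse from where it was at the start of the episode above 0.03 m or angle between mouse's own z axis and vertical above 0.5 rad).
It also fails if it takes over 144 s, if anything falls off the work surface, if the arm or the gripper's body presses on something with over 40 N, if the wrist force passes 120 N, or if a joint passes its speed limit or range.

## Working session

There is one attempt and no reset: what is moved stays moved. The work goes in short steps, Python scripts to look and compute and a tool call to move; the robot and the scene stay as the last step left them, time stands still between calls to the robot, and variables do not carry over. Pictures are saved under pics/ and viewed, about 12 in all and at most 16, crops included, and the job is handed in when it is done.

Besides the shell and the picture viewer there is one more tool, called after "Request:" as a command line: name --pt "numbers of a row" for each row, then --argument value for the rest. step_arm: Moves the arm, as the interface text tells. Its arguments: {"type":"object","properties":{"motion":{"type":"array","items":{"type":"array","items":{"type":"number"}}}},"required":["motion"]}

```bash
ls; mkdir -p pics; python3 - <<'E'
from bench import ctrl
import cv2,numpy as np
for n in("scene","top"):
    p,d=ctrl.camera(n); cv2.imwrite(f"pics/{n}0.png",p[:,:,::-1]); np.save(f"pics/{n}0_d.npy",d); np.save(f"pics/{n}0.npy",p)
    print(n,{k:np.round(v,4).tolist() if hasattr(v,'shape') else v for k,v in ctrl.camera_info(n).items()})
print(ctrl.camera_info("wrist"))
print(ctrl.get_obs())
a=cv2.imread("pics/scene0.png");b=cv2.imread("pics/top0.png")
E
```

```text
pics
scene {'fx': 491.7835151038208, 'fy': 491.7835151038208, 'cx': 260.51669606646385, 'cy': 188.59843407888349, 'T': [[-0.8147, 0.3302, -0.4767, 1.1871], [0.5799, 0.4581, -0.6737, 0.9622], [-0.0041, -0.8253, -0.5647, 0.8696], [0.0, 0.0, 0.0, 1.0]]}
top {'fx': 494.35847204924573, 'fy': 494.35847204924573, 'cx': 262.3249399901955, 'cy': 193.38733599981816, 'T': [[-0.0605, -0.9759, 0.2095, 0.2076], [-0.9982, 0.0587, -0.0148, -0.0195], [0.0022, -0.21, -0.9777, 1.3405], [0.0, 0.0, 0.0, 1.0]]}
{'fx': 333.31610552051797, 'fy': 333.31610552051797, 'cx': 254.81479113881468, 'cy': 195.07407331221634, 'hand_eye': array([[ 1.26958104e-04, -3.07077087e-01,  9.51684636e-01,
        -1.42446203e-01],
       [ 9.99999502e-01, -9.02835468e-04, -4.24718559e-04,
        -2.49745708e-04],
       [ 9.89635982e-04,  9.51684216e-01,  3.07076820e-01,
        -7.98441029e-02],
       [ 0.00000000e+00,  0.00000000e+00,  0.00000000e+00,
         1.00000000e+00]])}
{'time_s': 0.1, 'q': array([ 9.03695289e-01,  1.81485796e-01,  1.60791784e+00, -5.51692147e-06,
        1.35379076e+00, -2.06296648e-01]), 'dq': array([-0.00168753, -0.00394566, -0.00272145, -0.00086855,  0.00071095,
       -0.00166583]), 'joint_efforts': array([-6.52787803e-04, -4.45876694e+01, -3.52239811e+01, -3.52139359e-04,
        4.12109366e-03,  4.05761602e-05]), 'eef_pos': array([0.2553525 , 0.51463105, 0.23045878]), 'eef_rot': array([ 0.6881833 ,  0.16096692,  0.68865889, -0.16199484]), 'wrist_force': array([-0.07298243, -0.03149434, -0.38455673]), 'torque': array([-0.04738584, -0.0302458 ,  0.01903437]), 'opening': 0.9984150794146577}
```

View pics/top0.png

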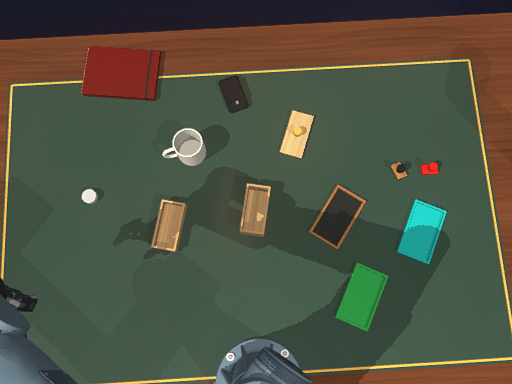

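View pics/scene0.png

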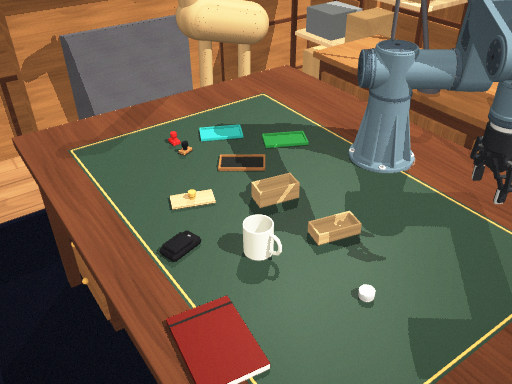

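Top view: lid (297,133); three dock shapes: wooden with black lining (338,216), cyan (422,231), green (362,296). Two stamp shapes: wood (399,170), red (430,168). Two open boxes: the taller at (256,210) is the bin, the lower at (168,226) the tray. Tin (89,196), mug (190,148), mouse (234,93). I choose the wooden dock and the wood stamp, and check both in a close crop.

```bash
cat > h.py <<'E'
import numpy as np,cv2
from bench import ctrl
def cloud(d,ci,T):
    v,u=np.mgrid[:d.shape[0],:d.shape[1]]
    P=np.stack([(u-ci["cx"])/ci["fx"]*d,(v-ci["cy"])/ci["fy"]*d,d],-1)
    return P@T[:3,:3].T+T[:3,3]
def rect(xy):
    "centre, long, short, angle of long side (deg, -90..90)"
    (cx,cy),(w,h),_=r=cv2.minAreaRect((xy*1000).astype(np.float32))
    b=cv2.boxPoints(r);e=[b[1]-b[0],b[2]-b[1]];e=max(e,key=np.linalg.norm)
    a=(np.degrees(np.arctan2(e[1],e[0]))+90)%180-90
    return np.round([cx,cy,max(w,h),min(w,h),a],1)
def tool():
    from scipy.spatial.transform import Rotation as R
    o=ctrl.get_obs();T=np.eye(4);q=o["eef_rot"];T[:3,:3]=R.from_quat([q[1],q[2],q[3],q[0]]).as_matrix();T[:3,3]=o["eef_pos"];return T,o
def move(x,y,z,yaw=None):
    "shift in mm in tool axes to world target with tool down; yaw=wanted direction of jaw axis (deg), mod 180"
    T,o=tool();R=T[:3,:3]
    s=R.T@(np.array([x,y,z])/1000-T[:3,3])*1000
    cur=np.degrees(np.arctan2(R[1,1],R[0,1]))
    t=None if yaw is None else (yaw-cur+90)%180-90
    print("tool x axis",R[:,0].round(3),"jaw yaw",round(cur,1),"shift",s.round(1),"turn about world z",t,"-> rx",None if t is None else round(-t,1),"q6",o["q"][5].round(3))
E
python3 - <<'E'
from h import *
d=np.load("pics/top0_d.npy");p=np.load("pics/top0.npy");ci=ctrl.camera_info("top");W=cloud(d,ci,ci["T"])
ds=np.load("pics/scene0_d.npy");cs=ctrl.camera_info("scene");
print("table z",np.median(W[300:330,100:140,2]))
O=dict(bin=(256,210,24,36,.054),tray=(168,226,26,34,.038),lid=(297,133,24,32,.012),stamp=(399,170,12,12,.012),dock=(338,216,34,40,.010),tin=(89,196,12,12,.020),mug=(190,148,30,25,.09),mouse=(234,93,22,24,.03))
for n,(u,v,a,b,h) in O.items():
    s=W[v-b:v+b,u-a:u+a].reshape(-1,3); s=s[np.isfinite(s).all(1)]
    top=np.percentile(s[:,2],99.5); k=s[abs(s[:,2]-h)<.005 if n not in("dock",) else (s[:,2]>.006)]
    print(n,"top",top.round(4),"n",len(k),rect(k[:,:2]) if len(k)>4 else '',k.mean(0).round(4))
c=p[140:330,270:460][:,:,::-1];cv2.imwrite("pics/crop1.png",cv2.resize(c,None,fx=3,fy=3,interpolation=2))
E
```

```text
table z 0.00028049568245214207
bin top 0.0579 n 267 [444.1 -17.2 130.6  64.  -11.7] [ 0.4435 -0.0167  0.0539]
tray top 0.0429 n 283 [417.1 215.8 130.5  65.6 -13.2] [0.4171 0.2163 0.0374]
lid top 0.039 n 875 [ 659.1 -144.3  181.3  114.     4.7] [ 0.657  -0.146   0.0115]
stamp top 0.2071 n 104 [ 535.2 -421.6   43.6   28.8   21.2] [ 0.5331 -0.4199  0.0115]
dock top 0.0163 n 827 [ 354.  -206.1  417.9  224.4  -23.7] [ 0.4097 -0.2345  0.049 ]
tin top 0.1907 n 162 [513.1 433.3  37.7  37.2 -14.2] [0.5128 0.4331 0.0195]
mug top 0.0944 n 148 [625.  150.7  78.1  78.1  76. ] [0.6247 0.1513 0.0892]
mouse top 0.0372 n 382 [788.3  25.8  89.2  50.8  19.4] [0.7926 0.0274 0.0307]
```

View pics/crop1.png

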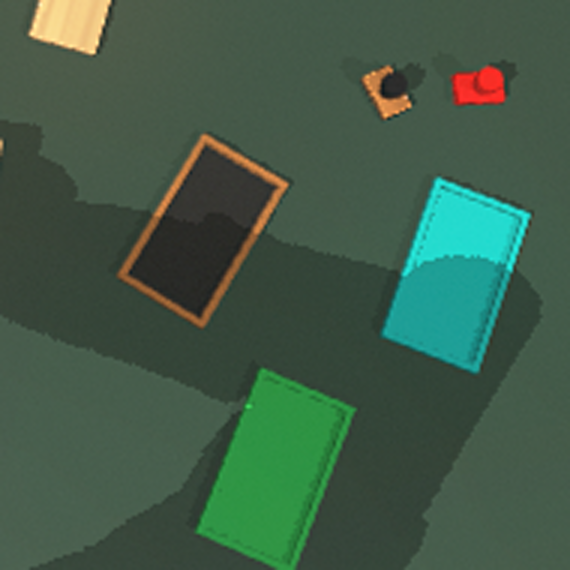

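The crop confirms the wooden dock (black lining, crop (205,230)) and the wood stamp (crop (388,92)), with the red stamp beside it at (480,88). I still need clean dock and lid rectangles.

```bash
python3 - <<'E'
from h import *
d=np.load("pics/top0_d.npy");p=np.load("pics/top0.npy");ci=ctrl.camera_info("top");T=ci["T"]
hsv=cv2.cvtColor(p,cv2.COLOR_RGB2HSV)
wood=cv2.inRange(hsv,(5,60,40),(30,255,255))
def ray(pts,h):
    r=np.c_[(pts[:,0]-ci["cx"])/ci["fx"],(pts[:,1]-ci["cy"])/ci["fy"],np.ones(len(pts))]@T[:3,:3].T
    return (T[:3,3]+r*((h-T[2,3])/r[:,2])[:,None])[:,:2]
for n,u,v,a,b,h in(("dock",338,216,34,40,.010),("lid",297,133,24,32,.012),("stamp",399,170,13,13,.012)):
    m=np.zeros_like(wood);m[v-b:v+b,u-a:u+a]=wood[v-b:v+b,u-a:u+a]
    c=max(cv2.findContours(m,0,1)[0],key=cv2.contourArea).reshape(-1,2)
    print(n,rect(ray(c,h)),c.min(0),c.max(0))
W=cloud(d,ci,T)
s=W[181:251,310:366].reshape(-1,3);k=s[(s[:,2]>.007)&(s[:,2]<.014)];print("dock d",rect(k[:,:2]),len(k))
s=W[118:130,290:306].reshape(-1,3);s=W[115:140,285:310].reshape(-1,3);k=s[(s[:,2]>.025)&(s[:,2]<.042)];print("knob",k.mean(0),np.ptp(k,0),len(k))
s=W[155:180,388:412].reshape(-1,3);k=s[(s[:,2]>.028)&(s[:,2]<.046)];print("stamp handle",k.mean(0),np.ptp(k,0),len(k))
E
python3 -c "
from h import *
move(444,-17,140,78)"
```

```text
dock [ 417.8 -239.3  159.    92.7  -35.6] [309 184] [366 249]
lid [ 659.6 -145.5  134.9   66.6  -20.1] [279 110] [313 158]
stamp [ 535.5 -420.3   46.    32.1   22.1] [390 162] [406 179]
dock d [ 418.7 -240.   181.3  148.6  -10.7] 551
knob [ 0.65831832 -0.14643503  0.03494217] [0.02299788 0.0229048  0.01576171] 66
stamp handle [ 0.53468114 -0.42069473  0.03828912] [0.0220911  0.02132152 0.01710587] 66
tool x axis [-0.001 -0.001 -1.   ] jaw yaw 63.6 shift [  90.9 -392.2  405.4] turn about world z 14.402063906158418 -> rx -14.4 q6 -0.206
```

Request:
step_arm --pt "10 -40 40 -2 0 0 0" --pt "30 -90 92 -5 0 0 0" --pt "50 -140 145 -8 0 0 0" --pt "60 -190 197 -11 0 0 0" --pt "60 -240 250 -14 0 0 0" --pt "60 -290 300 -14.4 0 0 0" --pt "60 -340 350 -14.4 0 0 0" --pt "60 -375 390 -14.4 0 0 0" --pt "60 -392 405 -14.4 0 0 0" --pt "60 -392 405 -14.4 0 0 0"

```text
time_s: 1.35
eef_pos: [0.4449, -0.0195, 0.1713]
eef_rot: [0.703, 0.075, 0.703, -0.076]
wrist_force: [-0.0, -0.5, 0.0]
opening: 0.998
```

```bash
cat >> h.py <<'E'
def wrist(name=None):
    T,o=tool();p,d=ctrl.camera("wrist");ci=ctrl.camera_info("wrist")
    if name:cv2.imwrite(f"pics/{name}.png",p[:,:,::-1])
    W=cloud(d,ci,T@ci["hand_eye"]);W[(d<=0)|(d>.9)]=np.nan
    return p,W
def band(W,x,y,r,h,tol=.004):
    k=W.reshape(-1,3);k=k[np.isfinite(k).all(1)];k=k[(np.hypot(k[:,0]-x/1e3,k[:,1]-y/1e3)<r/1e3)&(abs(k[:,2]-h/1e3)<tol)]
    print(h,len(k),rect(k[:,:2]) if len(k)>9 else '',k.mean(0).round(4)*1000 if len(k) else '')
E
python3 -c "
from h import *
p,W=wrist('w1')
band(W,444,-17,85,54)
move(444,-17,12,78.3)"
```

```text
54 2987 [443.3 -16.4 130.5  64.1 -11.7] [438.7 -15.5  53.7]
tool x axis [-0. -0. -1.] jaw yaw 77.8 shift [159.1   1.8  -1.1] turn about world z 0.5283197989544419 -> rx -0.5 q6 -1.667
```

View pics/w1.png

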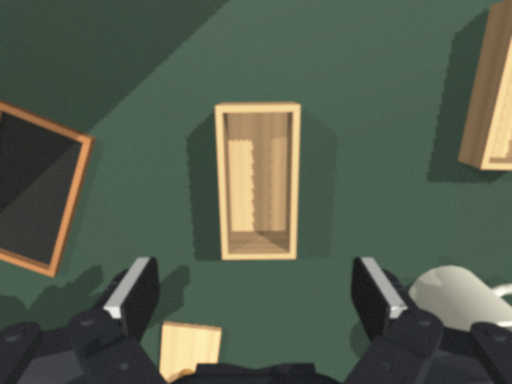

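The wrist view shows the empty bin centred between the fingers at about (258,180), dock left, tray right, mug lower right. The measured bin rectangle matches the top view within 1 mm, so I descend.

Request:
step_arm --pt "40 2 -1 -0.5 0 0 0" --pt "85 2 -1 -0.5 0 0 0" --pt "120 2 -1 -0.5 0 0 0" --pt "145 2 -1 -0.5 0 0 0" --pt "159 2 -1 -0.5 0 0 0" --pt "159 2 -1 -0.5 0 0 0" --pt "159 2 -1 -0.5 0 0 255" --pt "159 2 -1 -0.5 0 0 255" --pt "159 2 -1 -0.5 0 0 255" --pt "159 2 -1 -0.5 0 0 255"

```text
time_s: 2.65
eef_pos: [0.4448, -0.0142, 0.0136]
eef_rot: [0.704, 0.071, 0.703, -0.071]
wrist_force: [0.0, 1.8, 7.3]
opening: 0.74
```

```bash
python3 -c "
from h import *
print(tool()[1]['opening'])
move(418,-239.5,100,54.4)"
```

```text
0.7395651198688692
tool x axis [ 0.002 -0.001 -1.   ] jaw yaw 78.5 shift [ -86.4 -226.1   18.9] turn about world z -24.10073257583997 -> rx 24.1 q6 -1.67
```

Request:
step_arm --pt "-15 0 0 0 0 0 255" --pt "-45 0 0 0 0 0 255" --pt "-80 -10 0 0 0 0 255" --pt "-100 -40 4 4 0 0 255" --pt "-100 -75 8 10 0 0 255" --pt "-100 -100 12 16 0 0 255" --pt "-100 -110 12 22 0 0 255" --pt "-100 -112 12 24 0 0 255" --pt "-100 -112 12 24 0 0 255"

```text
time_s: 3.78
eef_pos: [0.4329, -0.1259, 0.1126]
eef_rot: [0.674, 0.215, 0.674, -0.215]
wrist_force: [-0.4, 0.1, -2.8]
opening: 0.738
```

```bash
python3 -c "
from h import *
p,W=wrist('w2')
hsv=cv2.cvtColor(p,cv2.COLOR_RGB2HSV);wood=cv2.inRange(hsv,(5,60,40),(30,255,255))>0
W2=W.copy();W2[~wood]=np.nan
band(W2,418,-239,105,10,.003)
band(W2,418,-239,105,10,.006)
move(418,-239.5,100,54.4)"
```

```text
10 2077 [ 401.5 -242.1  136.6   70.2  -35.7] [ 369.6 -243.6    9.7]
10 2834 [ 402.4 -242.8  138.8   70.2  -35.7] [ 372.  -244.2    8.4]
tool x axis [ 0.  0. -1.] jaw yaw 54.6 shift [  12.5 -101.4   53.8] turn about world z -0.19646422988255097 -> rx 0.2 q6 -1.5
```

View pics/w2.png

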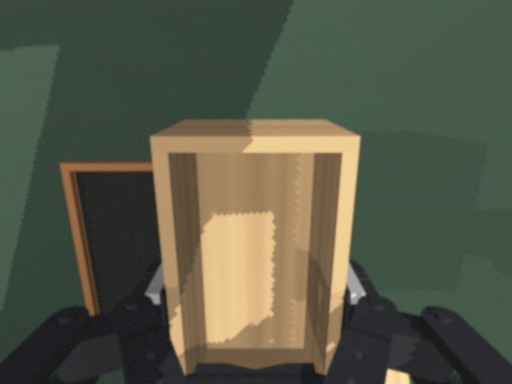

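The wrist view shows the bin upright in the jaws and the dock's far-left corner at (65,165). Completing that corner with the known size gives a dock centre near (416,-240), 2 mm from the top-view value.

```bash
python3 -c "
from h import *
move(417.3,-240.5,45,54.4);move(417.3,-240.5,17.5,54.4)"
```

```text
tool x axis [ 0.  0. -1.] jaw yaw 54.6 shift [  67.5 -102.6   53.8] turn about world z -0.19646422988255097 -> rx 0.2 q6 -1.5
tool x axis [ 0.  0. -1.] jaw yaw 54.6 shift [  95.  -102.6   53.8] turn about world z -0.19646422988255097 -> rx 0.2 q6 -1.5
```

Request:
step_arm --pt "5 -25 13 0 0 0 255" --pt "10 -60 31 0 0 0 255" --pt "20 -90 47 0 0 0 255" --pt "35 -102.5 54 0 0 0 255" --pt "55 -102.5 54 0 0 0 255" --pt "72 -102.5 54 0 0 0 255" --pt "82 -102.5 54 0 0 0 255" --pt "89 -102.5 54 0 0 0 255" --pt "93 -102.5 54 0 0 0 255" --pt "94 -102.5 54 0 0 0 255"

```text
time_s: 5.08
eef_pos: [0.4176, -0.241, 0.0184]
eef_rot: [0.674, 0.215, 0.673, -0.216]
wrist_force: [-0.9, 0.1, -1.5]
opening: 0.735
```

Request:
step_arm --pt "0.6 0 0 0 0 0 255" --pt "1.2 0 0 0 0 0 255" --pt "1.2 0 0 0 0 0 255" --pt "1.2 0 0 0 0 0 0" --pt "1.2 0 0 0 0 0 0" --pt "1.2 0 0 0 0 0 0" --pt "-20 0 0 0 0 0 0" --pt "-70 0 0 0 0 0 0" --pt "-130 0 0 0 0 0 0" --pt "-160 0 0 0 0 0 0"

```text
time_s: 6.32
eef_pos: [0.4185, -0.242, 0.1818]
eef_rot: [0.675, 0.215, 0.672, -0.216]
wrist_force: [0.0, -0.4, -0.7]
opening: 1.001
```

```bash
python3 -c "
from h import *
p,W=wrist('w3')
band(W,417,-240,85,58,.003)
hsv=cv2.cvtColor(p,cv2.COLOR_RGB2HSV);wood=cv2.inRange(hsv,(5,60,40),(30,255,255))>0
W[~wood]=np.nan
band(W,417,-240,105,10,.003)
move(535,-420.5,160,112)"
```

```text
58 2743 [ 416.4 -241.3  129.8   64.3  -35.6] [ 411.4 -237.7   57.8]
10 9306 [ 416.1 -239.7  155.5   90.4  -35.5] [ 411.  -236.8    9.2]
tool x axis [ 0.007 -0.006 -1.   ] jaw yaw 54.5 shift [ 26.8 -77.6 196.5] turn about world z 57.485972136837034 -> rx -57.5 q6 -1.722
```

View pics/w3.png

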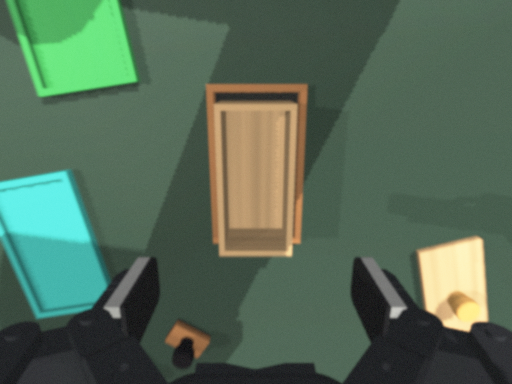

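Bin rim is at 58 mm, centred within 2 mm of the dock and parallel to it: step 1 holds. In the view the stamp is at (187,345), lid at (452,285). On to the stamp.

Request:
step_arm --pt "0 -20 50 8 0 0 0" --pt "0 -40 100 16 0 0 0" --pt "10 -60 150 24 0 0 0" --pt "20 -77 196 32 0 0 0" --pt "26 -77 196 32.5 0 0 0" --pt "26 -77 196 32.5 0 0 0"

```text
time_s: 7.12
eef_pos: [0.5314, -0.4164, 0.1505]
eef_rot: [0.585, 0.396, 0.588, -0.395]
wrist_force: [0.4, 0.4, 1.0]
opening: 1.0
```

```bash
python3 -c "
from h import *
p,W=wrist('w4')
band(W,535,-421,35,37.5,.004)
band(W,535,-421,35,12,.003)
move(535,-420.5,15,22)"
```

```text
37.5 627 [ 533.9 -420.7   21.9   21.8   66.8] [ 533.6 -420.2   39.4]
12 998 [ 534.  -421.4   44.    28.4   21.6] [ 532.7 -418.6   11.8]
tool x axis [-0.001  0.001 -1.   ] jaw yaw 22.1 shift [136.7   1.6   5.3] turn about world z -0.06876563938530467 -> rx 0.1 q6 -1.225
```

View pics/w4.png

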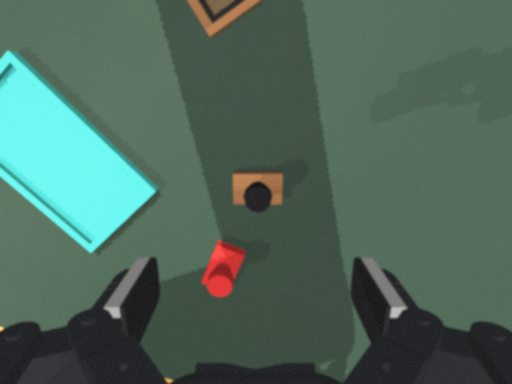

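The wood stamp is at (258,188), its long side along the jaws; the red one at (222,270) is 65 mm off and clear of the fingers.

Request:
step_arm --pt "40 0.5 5.4 0 0 0 0" --pt "80 0.5 5.4 0 0 0 0" --pt "110 0.5 5.4 0 0 0 0" --pt "128 0.5 5.4 0 0 0 0" --pt "136 0.5 5.4 0 0 0 0" --pt "136 0.5 5.4 0 0 0 0" --pt "136 0.5 5.4 0 0 0 255" --pt "136 0.5 5.4 0 0 0 255" --pt "136 0.5 5.4 0 0 0 255" --pt "136 0.5 5.4 0 0 0 255"

```text
time_s: 8.43
eef_pos: [0.5351, -0.4227, 0.017]
eef_rot: [0.587, 0.395, 0.586, -0.396]
wrist_force: [0.3, -0.8, -0.8]
opening: 0.245
```

Request:
step_arm --pt "0 0 0 0 0 0 255" --pt "0 0 0 0 0 0 255" --pt "0 0 0 0 0 0 255" --pt "-10 0 0 0 0 0 255" --pt "-40 0 0 0 0 0 255" --pt "-80 0 0 0 0 0 255" --pt "-110 0 0 0 0 0 255" --pt "-120 0 0 0 0 0 255" --pt "-120 0 0 0 0 0 255"

```text
time_s: 9.55
eef_pos: [0.5348, -0.4222, 0.1363]
eef_rot: [0.586, 0.395, 0.586, -0.395]
wrist_force: [0.9, 0.2, -0.9]
opening: 0.247
```

```bash
python3 -c "
from h import *
p,W=wrist('w5')
move(416.4,-241,120,-35.6);move(416.4,-241,25,-35.6)"
```

```text
tool x axis [-0.001  0.001 -1.   ] jaw yaw 22.0 shift [  15.5  -41.6 -211.7] turn about world z -57.59875194117637 -> rx 57.6 q6 -1.226
tool x axis [-0.001  0.001 -1.   ] jaw yaw 22.0 shift [ 110.5  -41.5 -211.5] turn about world z -57.59875194117637 -> rx 57.6 q6 -1.226
```

View pics/w5.png

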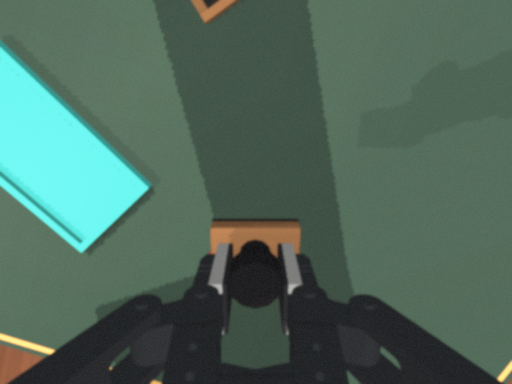

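Stamp is held upright at the handle, opening 21 mm. Carry it over the bin.

Request:
step_arm --pt "0 -5 -20 5 0 0 255" --pt "0 -12 -55 13 0 0 255" --pt "0 -20 -95 22 0 0 255" --pt "0 -28 -135 32 0 0 255" --pt "0 -35 -170 42 0 0 255" --pt "5 -40 -198 51 0 0 255" --pt "15 -41.5 -211 57 0 0 255" --pt "25 -41.5 -211.5 57.6 0 0 255" --pt "40 -41.5 -211.5 57.6 0 0 255" --pt "50 -41.5 -211.5 57.6 0 0 255"

```text
time_s: 10.85
eef_pos: [0.4168, -0.2418, 0.0847]
eef_rot: [-0.323, -0.629, -0.324, 0.629]
wrist_force: [-0.7, 0.6, -0.3]
opening: 0.243
```

```bash
python3 -c "
from h import *
move(416.4,-241,28,-35.6)"
```

```text
tool x axis [-0.001  0.001 -1.   ] jaw yaw -35.6 shift [56.7 -0.7 -0.4] turn about world z -0.04228398474057826 -> rx 0.0 q6 -0.152
```

Request:
step_arm --pt "20 -0.5 0 0 0 0 255" --pt "36 -0.5 0 0 0 0 255" --pt "47 -0.5 0 0 0 0 255" --pt "54 -0.5 0 0 0 0 255" --pt "57 -0.5 0 0 0 0 255" --pt "58.5 -0.5 0 0 0 0 255" --pt "59 -0.5 0 0 0 0 255" --pt "59 -0.5 0 0 0 0 255"

```text
time_s: 11.85
eef_pos: [0.4169, -0.2416, 0.0276]
eef_rot: [0.323, 0.629, 0.323, -0.629]
wrist_force: [-0.7, 0.6, -0.6]
opening: 0.243
```

```bash
python3 -c "
from h import *
o=tool()[1];print(o['eef_pos'],o['wrist_force'])"
```

```text
[ 0.41685141 -0.24158544  0.02760511] [-0.66858722  0.60226113 -0.58210362]
```

Still about 1.5 mm above the floor; a touch lower, then part the jaws halfway and leave.

Request:
step_arm --pt "1 0 0 0 0 0 255" --pt "1.8 0 0 0 0 0 255" --pt "1.8 0 0 0 0 0 130" --pt "1.8 0 0 0 0 0 130" --pt "1.8 0 0 0 0 0 130" --pt "1.8 0 0 0 0 0 130" --pt "-15 0 0 0 0 0 130" --pt "-50 0 0 0 0 0 130" --pt "-100 0 0 0 0 0 130" --pt "-150 0 0 0 0 0 0"

```text
time_s: 13.1
eef_pos: [0.4165, -0.2413, 0.1799]
eef_rot: [0.323, 0.629, 0.323, -0.629]
wrist_force: [0.6, -0.0, 0.9]
opening: 0.687
```

```bash
python3 -c "
from h import *
p,W=wrist('w6')
band(W,416,-241,30,49,.003)
band(W,416,-241,30,21,.003)
band(W,416,-241,85,58,.003)
move(417,216,175,-103.2);move(417,216,175,76.8)"
```

```text
49 587 [ 411.5 -247.6   39.2   25.6   54. ] [ 414.  -242.8   48.9]
21 928 [ 411.7 -246.    43.9   41.7  -35.5] [ 416.3 -239.8   21. ]
58 2925 [ 416.  -240.8  130.6   64.2  -35.6] [ 417.7 -239.6   57.7]
tool x axis [ 0.008 -0.008 -1.   ] jaw yaw -35.6 shift [   8.3 -269.8 -372.6] turn about world z -67.62857184750806 -> rx 67.6 q6 -0.151
tool x axis [ 0.008 -0.008 -1.   ] jaw yaw -35.6 shift [   8.3 -269.8 -372.6] turn about world z -67.62857184750806 -> rx 67.6 q6 -0.151
```

View pics/w6.png

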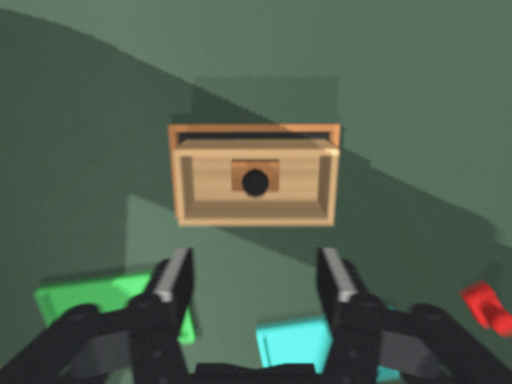

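Stamp stands upright in the bin (handle top at (255,182), measured 49 mm, base top 21 mm): step 2 holds. Next, the tray.

Request:
step_arm --pt "0 -15 -20 -6 0 0 0" --pt "2 -42 -58 -16 0 0 0" --pt "4 -70 -97 -26 0 0 0" --pt "4 -98 -135 -36 0 0 0" --pt "5 -126 -174 -46 0 0 0" --pt "6 -154 -212 -56 0 0 0" --pt "6 -182 -251 -66 0 0 0" --pt "7 -210 -290 -76 0 0 0" --pt "8 -240 -330 -86 0 0 0" --pt "8 -269.5 -372 -96 0 0 0"

```text
time_s: 14.4
eef_pos: [0.414, 0.2197, 0.1704]
eef_rot: [0.685, 0.179, 0.684, -0.178]
wrist_force: [0.2, 0.5, -0.4]
opening: 0.997
```

```bash
python3 -c "
from h import *
move(417,216,150,76.8)"
```

```text
tool x axis [ 0.002  0.    -1.   ] jaw yaw 60.7 shift [20.4 -1.8  4.3] turn about world z 16.070584818414645 -> rx -16.1 q6 -0.826
```

Request:
step_arm --pt "5 -1 2 -8 0 0 0" --pt "10 -2 4 -16 0 0 0" --pt "10 -2 4 -16 0 0 0" --pt "10 -2 4 -16 0 0 0"

```text
time_s: 14.9
eef_pos: [0.4168, 0.2142, 0.16]
eef_rot: [0.702, 0.085, 0.702, -0.085]
wrist_force: [0.1, -0.4, -0.5]
opening: 1.001
```

```bash
python3 -c "
from h import *
p,W=wrist('w7')
band(W,417,216,85,38,.003)
move(417,216,2.5,76.8)"
```

```text
38 2841 [416.1 216.9 130.4  64.1 -13.5] [410.9 218.2  37.8]
tool x axis [ 0.001  0.    -1.   ] jaw yaw 76.2 shift [157.4   1.8  -0.4] turn about world z 0.5514034768351195 -> rx -0.6 q6 -1.11
```

Request:
step_arm --pt "40 2.5 -1.3 -0.3 0 0 0" --pt "85 2.5 -1.3 -0.3 0 0 0" --pt "120 2.5 -1.3 -0.3 0 0 0" --pt "145 2.5 -1.3 -0.3 0 0 0" --pt "155 2.5 -1.3 -0.3 0 0 0" --pt "155 2.5 -1.3 -0.3 0 0 0" --pt "155 2.5 -1.3 -0.3 0 0 255" --pt "155 2.5 -1.3 -0.3 0 0 255" --pt "155 2.5 -1.3 -0.3 0 0 255" --pt "155 2.5 -1.3 -0.3 0 0 255"

```text
time_s: 16.2
eef_pos: [0.4172, 0.2173, 0.0057]
eef_rot: [0.703, 0.082, 0.701, -0.082]
wrist_force: [-2.0, 0.0, 8.1]
opening: 0.737
```

Request:
step_arm --pt "0 0 0 0 0 0 255" --pt "-10 0 0 0 0 0 255" --pt "-40 0 0 0 0 0 255" --pt "-80 0 0 0 0 0 255" --pt "-115 0 0 0 0 0 255" --pt "-140 0 0 0 0 0 255" --pt "-150 0 0 0 0 0 255" --pt "-150 0 0 0 0 0 255"

```text
time_s: 17.2
eef_pos: [0.416, 0.217, 0.1546]
eef_rot: [0.703, 0.082, 0.702, -0.082]
wrist_force: [0.6, 0.8, -1.4]
opening: 0.733
```

```bash
python3 -c "
from h import *
p,W=wrist('w8')
T,o=tool();z=o['eef_pos'];print(z,o['opening'])
for h in (.034,.030): band(W,z[0]*1e3,z[1]*1e3,85,(z[2]+h)*1e3,.006)
move(416.2,-241,155,54.4)"
```

```text
[0.41540096 0.21682996 0.15373303] 0.7380365964899906
187.73302727984952 12085 [402.2 220.  104.3  90.7 -13.5] [386.6 223.7 186.7]
183.73302727984952 13034 [403.4 219.8 106.8  90.9 -13.6] [386.2 223.9 185.6]
tool x axis [-0.001 -0.    -1.   ] jaw yaw 76.7 shift [  -1.2 -445.4  106.1] turn about world z -22.29631426123899 -> rx 22.3 q6 -1.112
```

View pics/w8.png

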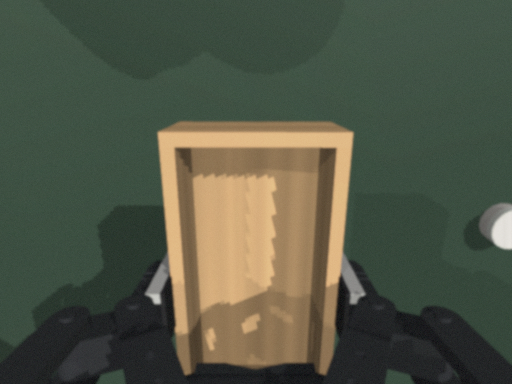

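Tray is held level, tin at (497,225). Carry it across.

Request:
step_arm --pt "0 -15 4 1 0 0 255" --pt "0 -50 12 3 0 0 255" --pt "0 -100 24 5 0 0 255" --pt "0 -155 37 8 0 0 255" --pt "0 -210 50 11 0 0 255" --pt "0 -265 63 14 0 0 255" --pt "0 -320 76 17 0 0 255" --pt "0 -375 90 20 0 0 255" --pt "0 -420 101 22 0 0 255" --pt "0 -445 107 22.3 0 0 255"

```text
time_s: 18.5
eef_pos: [0.4161, -0.2434, 0.1532]
eef_rot: [0.672, 0.218, 0.673, -0.217]
wrist_force: [-0.4, -0.3, -0.6]
opening: 0.742
```

Request:
step_arm --pt "10 0 0 0 0 0 255" --pt "30 0 0 0 0 0 255" --pt "50 0 0 0 0 0 255" --pt "60 0 0 0 0 0 255" --pt "60 0 0 0 0 0 255"

```text
time_s: 19.12
eef_pos: [0.4168, -0.2396, 0.0932]
eef_rot: [0.672, 0.217, 0.674, -0.216]
wrist_force: [-0.3, 0.2, -0.8]
opening: 0.739
```

```bash
python3 -c "
from h import *
move(417,-241.5,60,54.4)"
```

```text
tool x axis [-0.002  0.002 -1.   ] jaw yaw 54.4 shift [33.2 -1.5  1.4] turn about world z -0.01999802989959676 -> rx 0.0 q6 -1.719
```

Request:
step_arm --pt "10 -1.5 1.4 0 0 0 255" --pt "20 -1.5 1.4 0 0 0 255" --pt "26 -1.5 1.4 0 0 0 255" --pt "30 -1.5 1.4 0 0 0 255" --pt "32 -1.5 1.4 0 0 0 255" --pt "33 -1.5 1.4 0 0 0 255" --pt "33 -1.5 1.4 0 0 0 255"

```text
time_s: 20.0
eef_pos: [0.418, -0.2428, 0.0614]
eef_rot: [0.673, 0.216, 0.673, -0.216]
wrist_force: [-0.7, 0.3, -1.8]
opening: 0.736
```

```bash
python3 -c "
from h import *
o=tool()[1];print(o['wrist_force'],o['eef_pos'])
move(417,-241.5,60,54.4)"
```

```text
[-0.7241079   0.31668968 -1.7938058 ] [ 0.41800722 -0.24284502  0.06142389]
tool x axis [ 0. -0. -1.] jaw yaw 54.4 shift [ 1.4  0.5 -1.6] turn about world z 0.00015916038847763048 -> rx -0.0 q6 -1.722
```

Request:
step_arm --pt "0.8 0 -1 0 0 0 255" --pt "1.6 0 -1 0 0 0 255" --pt "1.6 0 -1 0 0 0 255" --pt "1.6 0 -1 0 0 0 0" --pt "1.6 0 -1 0 0 0 0" --pt "1.6 0 -1 0 0 0 0" --pt "-20 0 -1 0 0 0 0" --pt "-60 0 -1 0 0 0 0" --pt "-100 0 -1 0 0 0 0" --pt "-120 0 -1 0 0 0 0"

```text
time_s: 21.25
eef_pos: [0.4179, -0.2429, 0.1838]
eef_rot: [0.674, 0.216, 0.672, -0.217]
wrist_force: [0.7, 1.5, 0.2]
opening: 0.997
```

```bash
python3 -c "
from h import *
p,W=wrist('w9')
band(W,416,-241,85,92,.003)
band(W,416,-241,25,63,.003)
move(513,433,140,75);move(513,433,140,-35.6+76)"
```

```text
92 3536 [ 416.2 -242.5  130.6   64.2  -35.8] [ 410.9 -238.7   91.8]
63 2777 [ 415.9 -241.1   49.7   49.4  -51. ] [ 415.6 -240.7   62.9]
tool x axis [ 0.005 -0.005 -1.   ] jaw yaw 54.4 shift [  43.1  605.2 -317.5] turn about world z 20.588637289791777 -> rx -20.6 q6 -1.722
tool x axis [ 0.005 -0.005 -1.   ] jaw yaw 54.4 shift [  43.1  605.2 -317.5] turn about world z -14.011362710208232 -> rx 14.0 q6 -1.722
```

View pics/w9.png

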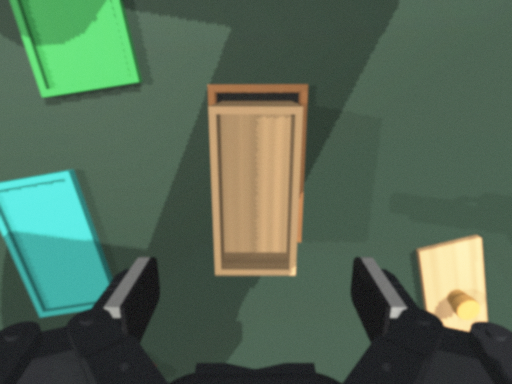

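Tray seated: rim 92 mm, floor 63 mm, centre within 2 mm of the bin: step 3 holds. Next, the tin.

Request:
step_arm --pt "0 30 -16 1 0 0 0" --pt "0 80 -42 3 0 0 0" --pt "0 135 -71 5 0 0 0" --pt "0 190 -100 7 0 0 0" --pt "0 245 -129 9 0 0 0" --pt "0 300 -158 11 0 0 0" --pt "0 355 -187 13 0 0 0" --pt "0 410 -216 14 0 0 0" --pt "0 465 -245 14 0 0 0" --pt "10 520 -273 14 0 0 0"

```text
time_s: 22.55
eef_pos: [0.4982, 0.3419, 0.1712]
eef_rot: [0.642, 0.297, 0.642, -0.296]
wrist_force: [1.4, -0.0, 0.5]
opening: 1.003
```

Request:
step_arm --pt "10 50 -20 0 0 0 0" --pt "20 86 -22 0 0 0 0" --pt "30 93 -22 0 0 0 0" --pt "30 93 -22 0 0 0 0" --pt "30 93 -22 0 0 0 0"

```text
time_s: 23.18
eef_pos: [0.5539, 0.4156, 0.1413]
eef_rot: [0.642, 0.297, 0.642, -0.297]
wrist_force: [0.9, 0.6, 1.0]
opening: 1.004
```

```bash
python3 -c "
from h import *
p,W=wrist('w10')
band(W,513,433,35,20,.003)
move(513,433,1.5,40.4)"
```

```text
20 1900 [511.5 435.2  38.4  38.1 -51.1] [511.3 435.4  19.9]
tool x axis [ 0.  0. -1.] jaw yaw 40.4 shift [140.3 -20.3 -39.8] turn about world z 0.042533964287656545 -> rx -0.0 q6 -0.232
```

Request:
step_arm --pt "20 -20 -42.5 0 0 0 0" --pt "60 -20 -42.5 0 0 0 0" --pt "95 -20 -42.5 0 0 0 0" --pt "120 -20 -42.5 0 0 0 0" --pt "134 -20 -42.5 0 0 0 0" --pt "139 -20 -42.5 0 0 0 0" --pt "139 -20 -42.5 0 0 0 255" --pt "139 -20 -42.5 0 0 0 255" --pt "139 -20 -42.5 0 0 0 255" --pt "139 -20 -42.5 0 0 0 255"

```text
time_s: 24.48
eef_pos: [0.5126, 0.4366, 0.0038]
eef_rot: [0.642, 0.297, 0.641, -0.296]
wrist_force: [-0.4, -0.1, 6.1]
opening: 0.42
```

Request:
step_arm --pt "0 0 0 0 0 0 255" --pt "0 0 0 0 0 0 255" --pt "-10 0 0 0 0 0 255" --pt "-40 0 0 0 0 0 255" --pt "-80 0 0 0 0 0 255" --pt "-120 0 0 0 0 0 255" --pt "-155 0 0 0 0 0 255" --pt "-170 0 0 0 0 0 255" --pt "-170 0 0 0 0 0 255"

```text
time_s: 25.6
eef_pos: [0.5119, 0.4362, 0.1731]
eef_rot: [0.642, 0.297, 0.642, -0.296]
wrist_force: [-0.5, 0.5, -0.8]
opening: 0.417
```

```bash
python3 -c "
from h import *
p,W=wrist('w11')
move(416.2,-242,170,-35.6)"
```

```text
tool x axis [-0.001 -0.001 -1.   ] jaw yaw 40.4 shift [   1.9 -511.6  454.5] turn about world z -75.9996250231629 -> rx 76.0 q6 -0.176
```

View pics/w11.png

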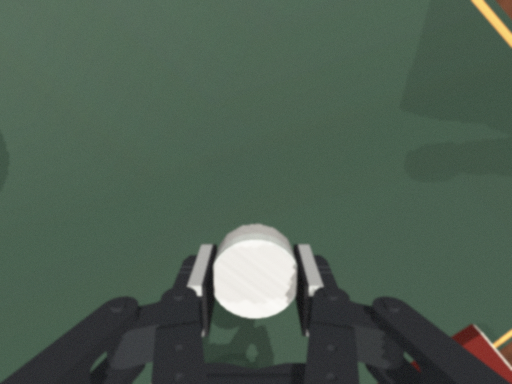

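Tin is held flat between the pads at (256,272).

Request:
step_arm --pt "0 -15 13 3 0 0 255" --pt "0 -50 44 9 0 0 255" --pt "0 -90 80 16 0 0 255" --pt "0 -130 115 23 0 0 255" --pt "0 -170 151 31 0 0 255" --pt "0 -210 187 39 0 0 255" --pt "0 -250 222 47 0 0 255" --pt "0 -290 258 55 0 0 255" --pt "0 -330 293 62 0 0 255" --pt "0 -360 320 68 0 0 255"

```text
time_s: 26.9
eef_pos: [0.4431, -0.0425, 0.1704]
eef_rot: [-0.364, -0.605, -0.366, 0.607]
wrist_force: [-0.1, 0.3, -0.4]
opening: 0.419
```

```bash
python3 -c "
from h import *
move(416.2,-242,100,-35.6)"
```

```text
tool x axis [-0.003  0.001 -1.   ] jaw yaw -27.9 shift [ 70.3  69.8 188.9] turn about world z -7.723189000954676 -> rx 7.7 q6 0.123
```

Request:
step_arm --pt "0 12 35 2 0 0 255" --pt "0 30 85 4 0 0 255" --pt "0 50 135 6 0 0 255" --pt "5 65 172 7.7 0 0 255" --pt "15 70 188 7.7 0 0 255" --pt "35 70 189 7.7 0 0 255" --pt "55 70 189 7.7 0 0 255" --pt "66 70 189 7.7 0 0 255" --pt "66 70 189 7.7 0 0 255"

```text
time_s: 28.02
eef_pos: [0.4185, -0.2396, 0.1048]
eef_rot: [-0.324, -0.628, -0.326, 0.628]
wrist_force: [0.4, -0.0, -0.4]
opening: 0.422
```

```bash
python3 -c "
from h import *
move(416.2,-242,67.5,-35.6)"
```

```text
tool x axis [-0.002  0.002 -1.   ] jaw yaw -35.3 shift [37.3 -0.4  3.3] turn about world z -0.34831021957000985 -> rx 0.3 q6 -0.152
```

Request:
step_arm --pt "10 0 2 0 0 0 255" --pt "20 0 2 0 0 0 255" --pt "28 0 2 0 0 0 255" --pt "33 0 2 0 0 0 255" --pt "36 0 2 0 0 0 255" --pt "37.5 0 2 0 0 0 255" --pt "38 0 2 0 0 0 255" --pt "38 0 2 0 0 0 255"

```text
time_s: 29.02
eef_pos: [0.4183, -0.2427, 0.0685]
eef_rot: [0.325, 0.628, 0.325, -0.628]
wrist_force: [0.3, -0.2, -0.5]
opening: 0.421
```

Request:
step_arm --pt "0.8 0 0 0 0 0 255" --pt "1.6 0 0 0 0 0 255" --pt "1.6 0 0 0 0 0 95" --pt "1.6 0 0 0 0 0 95" --pt "1.6 0 0 0 0 0 95" --pt "1.6 0 0 0 0 0 95" --pt "-15 0 0 0 0 0 95" --pt "-50 0 0 0 0 0 95" --pt "-90 0 0 0 0 0 95" --pt "-110 0 0 0 0 0 0"

```text
time_s: 30.28
eef_pos: [0.4192, -0.2435, 0.182]
eef_rot: [0.326, 0.629, 0.323, -0.628]
wrist_force: [0.2, -0.4, -0.0]
opening: 0.823
```

```bash
python3 -c "
from h import *
p,W=wrist('w12')
band(W,416,-241,28,83,.003)
band(W,416,-241,85,92,.003)
move(659,-146,160,-20);move(659,-146,160,70)"
```

```text
83 1939 [ 416.1 -244.9   41.8   38.4  -89.1] [ 416.3 -242.9   82.9]
92 3749 [ 415.5 -241.9  130.6   64.8  -35.8] [ 416.2 -240.3   91.8]
tool x axis [ 0.005 -0.005 -1.   ] jaw yaw -35.3 shift [  24.7  138.1 -218.3] turn about world z 15.286305489000966 -> rx -15.3 q6 -0.156
tool x axis [ 0.005 -0.005 -1.   ] jaw yaw -35.3 shift [  24.7  138.1 -218.3] turn about world z -74.71369451099903 -> rx 74.7 q6 -0.156
```

View pics/w12.png

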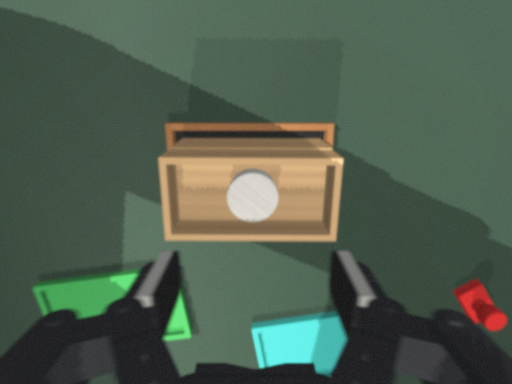

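Tin flat on the tray floor (252,195), top at 83 mm: step 4 holds. Last, the lid.

Request:
step_arm --pt "0 20 -32 -3 0 0 0" --pt "0 50 -80 -7 0 0 0" --pt "0 80 -127 -11 0 0 0" --pt "8 110 -174 -15 0 0 0" --pt "16 132 -208 -15.3 0 0 0" --pt "24 138 -218 -15.3 0 0 0" --pt "24 138 -218 -15.3 0 0 0" --pt "24 138 -218 -15.3 0 0 0"

```text
time_s: 31.32
eef_pos: [0.6558, -0.1451, 0.1545]
eef_rot: [-0.405, -0.579, -0.405, 0.58]
wrist_force: [0.3, 0.5, 0.8]
opening: 0.996
```

```bash
python3 -c "
from h import *
p,W=wrist('w13')
band(W,659,-146,25,36,.003)
band(W,659,-146,85,12,.003)
move(659,-145.5,13.5,-20)"
```

```text
36 630 [ 657.9 -145.5   23.1   22.8  -14.7] [ 657.9 -145.3   35.9]
12 9484 [ 657.6 -145.9  130.4   64.6  -20.2] [ 658.4 -143.9   11.9]
tool x axis [ 0. -0. -1.] jaw yaw -20.1 shift [141.4   2.9  -0.9] turn about world z 0.0637404311588341 -> rx -0.1 q6 -0.044
```

View pics/w13.png

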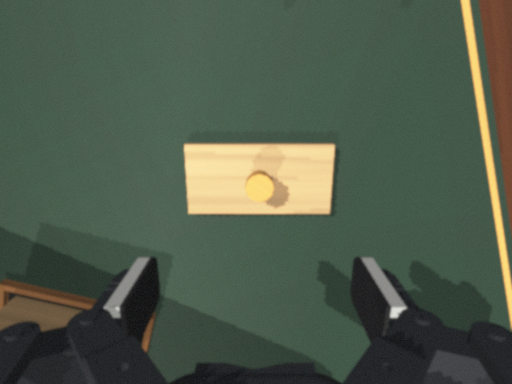

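Lid knob at (259,187), 130 x 64 mm rectangle agrees with the top view.

Request:
step_arm --pt "30 1.8 -0.4 0 0 0 0" --pt "75 1.8 -0.4 0 0 0 0" --pt "110 1.8 -0.4 0 0 0 0" --pt "130 1.8 -0.4 0 0 0 0" --pt "139 1.8 -0.4 0 0 0 0" --pt "140 1.8 -0.4 0 0 0 0" --pt "140 1.8 -0.4 0 0 0 255" --pt "140 1.8 -0.4 0 0 0 255" --pt "140 1.8 -0.4 0 0 0 255" --pt "140 1.8 -0.4 0 0 0 255"

```text
time_s: 32.62
eef_pos: [0.6591, -0.1448, 0.0152]
eef_rot: [0.406, 0.579, 0.405, -0.579]
wrist_force: [-0.6, 0.5, 4.2]
opening: 0.255
```

Request:
step_arm --pt "0 0 0 0 0 0 255" --pt "0 0 0 0 0 0 255" --pt "0 0 0 0 0 0 255" --pt "-10 0 0 0 0 0 255" --pt "-40 0 0 0 0 0 255" --pt "-80 0 0 0 0 0 255" --pt "-120 0 0 0 0 0 255" --pt "-150 0 0 0 0 0 255" --pt "-160 0 0 0 0 0 255" --pt "-160 0 0 0 0 0 255"

```text
time_s: 33.88
eef_pos: [0.6586, -0.1447, 0.1743]
eef_rot: [0.406, 0.579, 0.405, -0.579]
wrist_force: [0.3, 0.0, -0.6]
opening: 0.252
```

```bash
python3 -c "
from h import *
p,W=wrist('w14')
T,o=tool();z=o['eef_pos']*1e3;print(z,o['opening'])
band(W,z[0],z[1],80,z[2]-4,.005)
move(416,-242,165,-35.7)"
```

```text
[ 657.93206228 -144.42587076  172.99977041] 0.2558969848420689
168.9997704088108 22421 [ 656.8 -145.4  130.3   65.   -20.1] [ 660.6 -135.1  170.8]
tool x axis [-0.002  0.001 -1.   ] jaw yaw -20.0 shift [   8.3 -193.9  174.4] turn about world z -15.69742827863368 -> rx 15.7 q6 -0.043
```

View pics/w14.png

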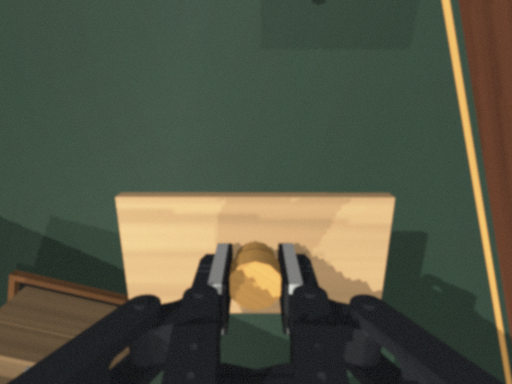

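Lid held level by its knob. Carry it over the tray.

Request:
step_arm --pt "0 -12 11 1 0 0 255" --pt "0 -40 36 3 0 0 255" --pt "0 -75 68 6 0 0 255" --pt "0 -110 100 9 0 0 255" --pt "0 -145 131 12 0 0 255" --pt "0 -175 158 15 0 0 255" --pt "2 -190 171 15.7 0 0 255" --pt "10 -193 174 15.7 0 0 255" --pt "20 -193 174 15.7 0 0 255" --pt "30 -193 174 15.7 0 0 255"

```text
time_s: 35.17
eef_pos: [0.4183, -0.2416, 0.1432]
eef_rot: [0.323, 0.629, 0.323, -0.629]
wrist_force: [-0.2, -1.1, -0.4]
opening: 0.256
```

Request:
step_arm --pt "8 0 0 0 0 0 255" --pt "12 0 0 0 0 0 255" --pt "12 0 0 0 0 0 255"

```text
time_s: 35.55
eef_pos: [0.4178, -0.2419, 0.1319]
eef_rot: [-0.323, -0.629, -0.323, 0.629]
wrist_force: [0.2, 0.0, -1.2]
opening: 0.252
```

```bash
python3 -c "
from h import *
move(417.2,-241.5,104.5,-35.7)"
```

```text
tool x axis [-0.  0. -1.] jaw yaw -35.7 shift [27.4 -0.7  0. ] turn about world z -0.019943748424111618 -> rx 0.0 q6 -0.149
```

Request:
step_arm --pt "8 -0.5 0 0 0 0 255" --pt "15 -0.5 0 0 0 0 255" --pt "20 -0.5 0 0 0 0 255" --pt "24 -0.5 0 0 0 0 255" --pt "26 -0.5 0 0 0 0 255" --pt "27 -0.5 0 0 0 0 255" --pt "27 -0.5 0 0 0 0 255"

```text
time_s: 36.42
eef_pos: [0.4174, -0.2419, 0.1054]
eef_rot: [0.323, 0.629, 0.323, -0.629]
wrist_force: [-0.3, 0.1, -1.1]
opening: 0.249
```

```bash
python3 -c "
from h import *
o=tool()[1];print(o['wrist_force'],o['eef_pos'])"
```

```text
[-0.30255056  0.11924977 -1.13133756] [ 0.41735853 -0.24194013  0.1053552 ]
```

Request:
step_arm --pt "1 0 0 0 0 0 255" --pt "2 0 0 0 0 0 255" --pt "2.6 0 0 0 0 0 255" --pt "2.6 0 0 0 0 0 255" --pt "2.6 0 0 0 0 0 150" --pt "2.6 0 0 0 0 0 150" --pt "2.6 0 0 0 0 0 150" --pt "-10 0 0 0 0 0 100" --pt "-50 0 0 0 0 0 0" --pt "-110 0 0 0 0 0 0"

```text
time_s: 37.67
eef_pos: [0.4163, -0.241, 0.2158]
eef_rot: [-0.321, -0.629, -0.324, 0.63]
wrist_force: [1.5, -0.6, 0.6]
opening: 0.993
```

```bash
python3 -c "
from h import *
p,W=wrist('w15')
band(W,416,-242,85,100,.003)
band(W,416,-242,25,124,.003)
p,d=ctrl.camera('top');cv2.imwrite('pics/top1.png',p[:,:,::-1]);ci=ctrl.camera_info('top');Q=cloud(d,ci,ci['T'])
band(Q[120:180,150:225],625,151,80,90)
band(Q[70:118,210:256],788,26,80,30)
o=tool()[1];print(o['wrist_force'],o['time_s'])
"
```

```text
100 11216 [ 415.2 -242.5  130.1   64.5  -35.8] [ 416.5 -240.7  100. ]
124 754 [ 415.4 -242.2   23.    22.8  -52.6] [ 415.6 -242.   123.9]
90 126 [625.6 151.4  78.4  78.2 -37.1] [625.8 152.   89.4]
30 332 [785.9  24.6  94.9  50.9  17.7] [794.6  28.2  30.4]
[ 0.5763466  -0.71817641 -0.44402115] 37.775
```

View pics/w15.png

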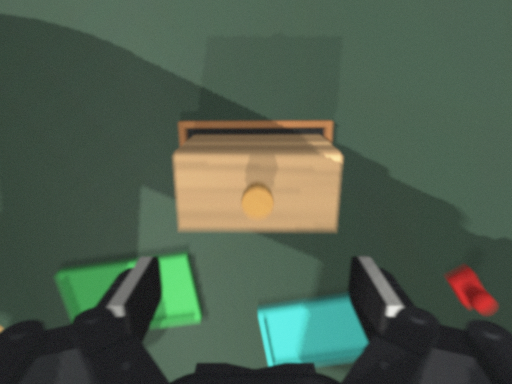

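Lid board top is at 100 mm and the knob top at 124 mm (knob at (257,200)). Both match the seated heights, everything is aligned, and the gripper is clear. Handing in.

```bash
python3 -c "
from bench import ctrl
print(ctrl.hand_in())"
```

```text
the job is handed in; nothing more can be done
None
```

The organiser is back together on the wooden base, in the order asked: bin, wood stamp, tray, tin, lid. I handed it in at about 38 s of the 144 s allowed; the hand-in gave no verdict.

| Piece | Last measured | Expected |
|---|---|---|
| Bin rim | 58 mm high, within 2 mm of the base's centre | 58 mm, within 10 mm |
| Stamp | upright, top at 49 mm | 49 mm |
| Tray rim / floor | 92 / 63 mm high | 92 / 63 mm |
| Tin top | flat at 83 mm | 83 mm |
| Lid board / knob top | 100 / 124 mm high, within 1 mm of the tray's centre | 100 / 124 mm |

- **Alignment:** The long sides of base, bin, tray and lid agree within about 0.3°.
- **Bystanders:** The mug and mouse measured within about 3 mm of where they started, which is measurement noise.
- **Robot:** The gripper was open about 90 mm above the lid at hand-in.
- **Checks:** No final check failed. Early on, depth alone gave wrong sizes for the dock and lid, because stray points were included. I measured both again by colour outline, and the close wrist views agreed within about 2 mm.

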